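# Shut the marked air valve in the tattoo bench's valve box

## Robot

A 6-joint arm with a two-finger parallel gripper is mounted at the origin on the work surface. World frame = base frame: x ahead of the robot, y to its left, z up, the work surface at z = 0. Lengths are in mm, angles in rad, forces in N, time in s.
With the tool pointing down it reaches from about 300 to 1000 mm from the base axis. Payload 5.1 kg.
Tool frame: the origin (TCP) lies at the very end of the fingers, on their centre line; the grasp point (between the pads) lies 19 mm behind it (env.tcp_to_grasp is the distance from the TCP to the grasp point, in mm); z points along the fingers, x is the direction in which the jaws open and shut, and the axes are right-handed (so a half turn about z gives the same grasp; the last joint's range is limited). The gripper opens to 95 mm and grips with 3 to 60 N. Pads are 20 mm wide; open, the fingers measure 119 mm over their backs; the gripper's body (75 mm by 180 mm) begins 59 mm behind the grasp point.
Start: joints at [-1.385, 0.124, 1.65, -0, 1.367, -0.083], TCP at [172.591, -626.655, 214.656] pointing down, gripper open.
Joint ranges: [-2.61, 2.61], [-1.02, 2.33], [0.03, 2.71], [-1.35, 4.49], [0.32, 2.68], [-2.91, 2.91]. Speed limits (rad/s): [2.57, 2.57, 3.14, 3.14, 3.14, 3.14].

## Interface

Orientations are given as a unit quaternion [x, y, z, w].
In Python, from workcell import env gives the robot as it stands. The module is installed in compiled form; this text tells all that it offers.
- The arm moves only by the shell command python3 -m jog 'ROWS' [FORCE]. ROWS is text: rows parted by semicolons, each of 7 numbers parted by spaces: the shift along the tool's x, y, z in m, then the turn, a rotation vector about the tool's x, y, z in degrees, then the finger opening in m, from 0 to 0.0951. A call has 1 to 12 rows; each row shifts and turns the commanded pose from where the row before left it, along the tool's axes as they then stand; what a row does not reach is not made up. A row lasts 1/8 s, in which the tool goes at most 62.5 mm and 10.7 degrees, less where a joint would pass 70% of its speed; a pose out of reach is approached as far as the arm can. A call with a gripper value outside its range is refused whole. The fingers move at their own pace and stop on an object; FORCE is the grip in N (left out, the last holds). Time passes only in rows, so rows that do not move let the fingers close. It gives the time, the measured TCP pose, the force and the opening at its end, in the units of the state.
- env.get_obs(): the state, without advancing time (a new reading comes with each control period).
- env.capture(name): name is "side" or "top"; returns a dict with "frame" (384x512x3 uint8, red, green, blue), "K" (3x3 intrinsics, pixels), "rvec" (rotation vector, rad) and "tvec" (3), from world to camera coordinates, as OpenCV has them. Camera axes: x right, y down, z forward; pixel columns grow to the right and rows downward; lengths in mm; the calibration is good to about 2 mm. A picture is of the moment at which its call begins. There is no depth.
- env.sign_off(): hands the job in, once; it reports no verdict.
The state is a dict: "t": time; "joint_positions": joint angles; "joint_vel": joint speeds; "tau": joint torques, N m; "ee_pos": TCP position; "eef_rot": TCP orientation; "ft_force": force on the tool from outside, world axes, zero at the start; "wrist_torque": the same for the moment, N m; "opening": finger opening in mm.
Only numpy, scipy, OpenCV 4.12 (cv2) and the standard library are available. Lean on these libraries where they do the work, as an engineer would, in place of code of your own. Each camera call takes 0.05 s, during which the arm holds its last target. There are 200 camera calls.

## Task

Push the sliding cover of the valve box all the way aside towards the robot's left, to its stop, to uncover two valve handles, then push the handle that ends in a round disc fully shut: clockwise seen from above, a quarter turn, until it stops across its pipe. Only push with the fingertips or the outside of the fingers: do not lift the cover, leave the plain straight handle as it is, and leave the bottles and other things around the box where they stand.

Things in the scene. Friction and masses are not known exactly. Their poses are not given: they have to be found in the camera images.
- box: fixed grey valve box. Origin: on the bench under the centre of its opening; z up, x roughly away from the robot, y roughly to the robot's left. Opening: inner faces at x = -75 and +75 mm, y = -118 and +118 mm (box axes); rim 70 mm above the bench; end wall at -y 8 mm thick. Guide rails 80 mm high along both long sides, outer faces at x = -89 and +89 mm.
- deck (a point): middle of the top of the box's closed deck, 70 mm above the bench, on the +y side of the opening (y = 118 to 387 mm in box axes), where the cover parks
- cover (a joint): travel of the flat aluminium cover along the box's +y, m: 0 = over the opening, 0.240 = against the end stop, opening clear. Starts at 0 to 0.03, needs about 2 N, stays where left. Cover 160 by 244 mm, 5 mm thick, top 76 mm above the bench. It only rests on its guides and could be lifted, which must not happen.
- cover_rib (a point): middle of the top edge of the upright rib on the cover, 100 mm above the bench. Rib: 110 mm along the box's x, 12 mm thick along y, 24 mm high above the cover's top, 100 mm to -y of the cover's middle, near its trailing (-y) edge. Push on its -y face.
- handle_marked (a joint): turn of the marked handle (the one ending in a round disc), rad: 0 = open, along its pipe, pointing to the box's -x; 1.571 = shut at a hard stop, across its pipe, pointing to the box's +y (clockwise from above). Starts at 0 to 0.3, stiff to about 0.12 N m, stays where left. Under the cover, in either the right or the left valve place.
- end_marked (a point): centre of the top face of the handle's round disc: 28 mm diameter, 14 mm thick, 54 mm from the turning axis, top 56 and underside 42 mm above the bench. The black bar from the hub (26 mm diameter) to the disc is 12 mm wide and as thick. Below the handles: valve bodies up to 36 mm, pipes up to 30 mm above the bench.
- axis_marked (a point): top of the marked handle's hub, on its upright turning axis, 56 mm above the bench
- handle_plain (a joint): turn of the other handle, same meaning and starts; a plain straight 12 mm wide bar ending square 67 mm from its axis, no disc. To be left as it is.
- end_plain (a point): point on top of the plain handle's bar, 54 mm from its axis, 56 mm above the bench
- axis_plain (a point): top of the plain handle's hub on its turning axis; the two axes are 94 mm apart along the box's y
- ink_a: bystander: dark ink bottle, 36 mm diameter, 85 mm tall, near the robot-side wall of the box; origin at the centre of its underside
- ink_b: bystander: second ink bottle, same size, also on the robot side of the box; origin at the centre of its underside
- jar: bystander: white jar with steel lid, 60 mm diameter, 60 mm tall, beyond the box; origin at the centre of its underside
- rinse_cup: bystander: steel cup, 66 mm rim diameter, 70 mm tall, just right (-y of the box) of the box's right-hand end wall; origin at the centre of its underside
- pen_machine: bystander: pen-shaped tattoo machine standing on its end, 32 mm diameter, 95 mm tall, beyond the box; origin at the centre of its underside

How it is judged:
By the outcome, as a careful person would: the job done as asked, in the order asked, and still so for the second after the job is handed in, with the robot touching nothing.
It also fails if it takes over 51 s, if anything falls off the work surface, if the arm or the gripper's body presses on something with over 40 N, if the wrist force passes 120 N, or if a joint passes its speed limit or range.

## Working session

There is one attempt and no reset: what is moved stays moved. The work goes in short steps, Python scripts to look and compute and a shell command to move; the robot and the scene stay as the last step left them, time stands still between calls to the robot, and variables do not carry over. Pictures are saved under pics/ and viewed, about 8 in all and at most 12, crops included, and the job is handed in when it is done.

```bash
mkdir -p pics; cat > h.py <<'E'
import numpy as np, cv2
from workcell import env
def cap(n,fn=None):
    c=env.capture(n)
    if fn: cv2.imwrite('pics/'+fn,c['frame'][:,:,::-1])
    return c
def ray(c,u,v,z):
    R,_=cv2.Rodrigues(np.array(c['rvec'],float)); t=np.array(c['tvec'],float).ravel()
    p=cv2.undistortPoints(np.array([[[u,v]]],float),np.array(c['K'],float),None).ravel()
    d=R.T@np.array([p[0],p[1],1]); o=-R.T@t
    return o+d*(z-o[2])/d[2]
def proj(c,P):
    return cv2.projectPoints(np.array(P,float).reshape(-1,3),np.array(c['rvec'],float),np.array(c['tvec'],float),np.array(c['K'],float),None)[0].reshape(-1,2)
E
python3 - <<'E'
from h import *
import pickle
a=cap('top','top0.png');b=cap('side','side0.png')
pickle.dump((a,b),open('c0.pkl','wb'))
o=env.get_obs();print({k:np.round(v,3) for k,v in o.items()})
for c in(a,b):
    R,_=cv2.Rodrigues(np.array(c['rvec'],float));print(-R.T@np.array(c['tvec']).ravel(),R[2])
E
```

```text
{'t': np.float64(0.1), 'joint_positions': array([-1.385,  0.124,  1.652, -0.   ,  1.367, -0.083]), 'joint_vel': array([-0.001, -0.002, -0.004, -0.003, -0.001, -0.   ]), 'tau': array([  0.   , -41.888, -36.11 ,   0.078,   0.046,  -0.   ]), 'ee_pos': array([ 172.47 , -626.106,  213.52 ]), 'eef_rot': array([ 0.795, -0.606, -0.001, -0.001]), 'ft_force': array([0.183, 0.032, 0.166]), 'wrist_torque': array([-0.008, -0.022,  0.016]), 'opening': np.float64(95.509)}
[ 483.38332892  -25.28226019 1149.85516166] [ 0.09324916  0.02647097 -0.99529085]
[-67.95128885 783.63839476 842.8914638 ] [ 0.50618282 -0.62411193 -0.59520018]
```

View pics/top0.png

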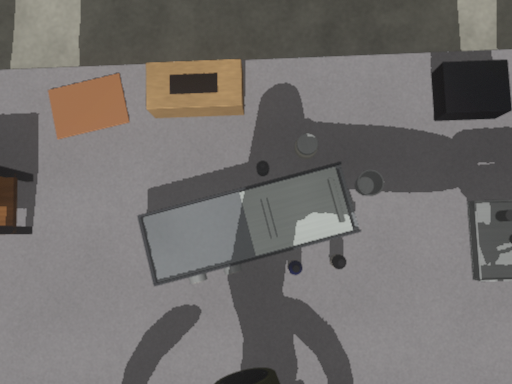

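View pics/side0.png

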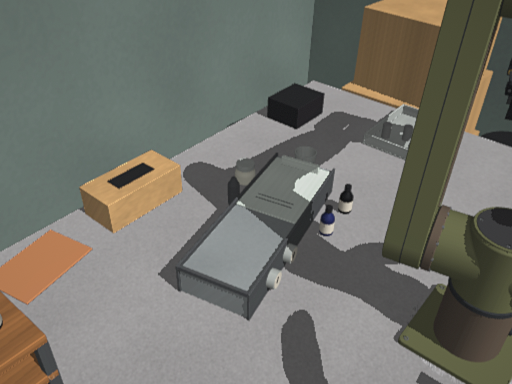

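The top view shows the box from (140,215) to (357,230), with its opening and cover on the right at about (300,210). There are bottles at (295,267) and (339,261), the cup at (370,184), the jar at (308,146) and the pen at (263,168). I'll zoom in.

```bash
python3 - <<'E'
from h import *
import pickle
a,b=pickle.load(open('c0.pkl','rb'))
f=a['frame'][125:300,130:395,::-1]
f=np.clip(f.astype(float)*1.5,0,255).astype(np.uint8)
cv2.imwrite('pics/z0.png',cv2.resize(f,None,fx=3,fy=3,interpolation=cv2.INTER_CUBIC))
E
```

```text
(no output)
```

View pics/z0.png

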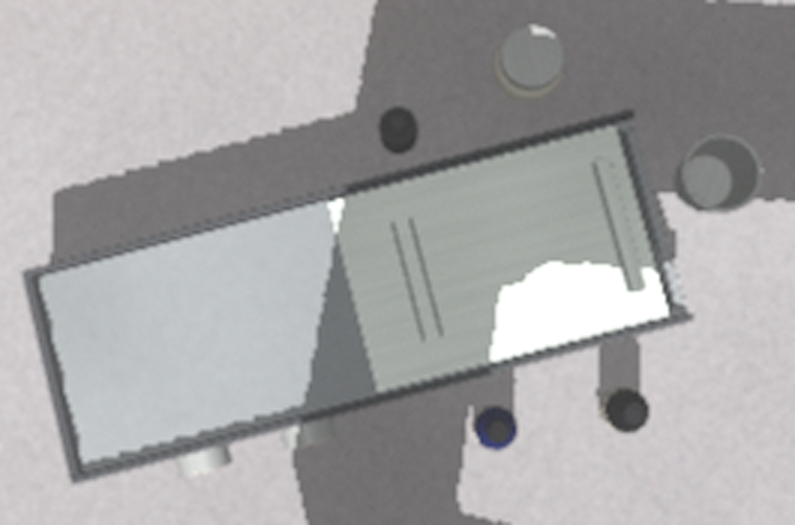

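```bash
python3 - <<'E'
from h import *
import pickle
a,b=pickle.load(open('c0.pkl','rb'))
g=lambda u,v,z:ray(a,130+(u-1)/3,125+(v-1)/3,z)
FL,NL,FR,NR=[g(*p,80) for p in((27,270),(75,482),(632,113),(690,318))]
for p in (FL,NL,FR,NR):print(p.round(1))
print('widths',np.linalg.norm(FL-NL),np.linalg.norm(FR-NR),'len',np.linalg.norm(FL-FR),np.linalg.norm(NL-NR))
ey=((FL-FR)+(NL-NR))[:2];ey/=np.linalg.norm(ey);ex=np.array([ey[1],-ey[0]])
print('yaw',np.degrees(np.arctan2(ex[1],ex[0])))
mid=((FR+NR+FL+NL)/4)[:2]
# cover trailing edge & front edge at z76, rib top ends z100
for n,p,z in(('cov far lead',(340,200),76),('cov near lead',(378,392),76),('cov trail far',(618,127),76),('cov trail near',(668,312),76),('rib top L',(593,160),100),('ribR',(645,290),100),('ribL2',(605,157),100),('ribnear L',(630,290),100),('inkblue',(495,430),80),('inkblk',(627,410),80),('cup',(721,172),70),('jar',(532,57),60),('pen',(398,128),95)):
    q=g(*p,z)[:2]; print(n,q.round(1),'rel mid ex,ey',((q-mid)@ex).round(1),((q-mid)@ey).round(1))
print('mid',mid,ex,ey, 'ends', [((p[:2]-mid)@ey).round(1) for p in (FL,NL,FR,NR)])
E
```

```text
[539.5 289.9  80. ]
[367.8 252.   80. ]
[ 651.8 -207.7   80. ]
[ 484.1 -245.9   80. ]
widths 175.82999951521887 171.99756575441054 len 510.06750663608256 511.2864499676327
yaw 12.923548673812109
cov far lead [588.9  32.6] rel mid ex,ey 78.4 -7.2
cov near lead [432.3   6.3] rel mid ex,ey -80.0 2.2
cov trail far [ 641.2 -196.4] rel mid ex,ey 78.3 -242.1
cov trail near [ 489.4 -229.4] rel mid ex,ey -77.1 -240.3
rib top L [ 611.8 -171.5] rel mid ex,ey 55.2 -211.3
ribR [ 507.1 -207.7] rel mid ex,ey -55.0 -223.1
ribL2 [ 613.9 -181.1] rel mid ex,ey 55.1 -221.1
ribnear L [ 507.5 -195.9] rel mid ex,ey -52.0 -211.7
inkblue [399.7 -86.4] rel mid ex,ey -132.6 -80.9
inkblk [ 412.5 -192.1] rel mid ex,ey -143.7 -186.8
cup [ 602.1 -279.3] rel mid ex,ey 21.6 -314.2
jar [ 705.1 -130.3] rel mid ex,ey 155.2 -192.0
pen [643.8 -16.8] rel mid ex,ey 120.9 -67.7
mid [510.79950146  22.08108947] [0.97466936 0.22365073] [-0.22365073  0.97466936] ends [np.float64(254.6), np.float64(256.1), np.float64(-255.5), np.float64(-255.2)]
```

```bash
python3 -m jog '0 0 0 0 0 2.5 0;-0.028 -0.043 0 0 0 0 0;-0.028 -0.043 0 0 0 0 0;-0.028 -0.043 0 0 0 0 0;-0.028 -0.043 0 0 0 0 0;-0.028 -0.043 0 0 0 0 0;-0.028 -0.043 0 0 0 0 0;-0.028 -0.043 0 0 0 0 0;-0.028 -0.043 0 0 0 0 0;-0.028 -0.043 0 0 0 0 0;-0.028 -0.043 0 0 0 0 0;0 0 0.05 0 0 0 0' 20
cat >> h.py <<'E'
O=np.array([540.9,-109.0]);ex=np.array([.97467,.22365]);ey=np.array([-.22365,.97467])
def st():
    o=env.get_obs();d=o['ee_pos'][:2]-O
    x,y,z,w=o['eef_rot'];print('t',round(float(o['t']),2),'box x,y,z',(d@ex).round(1),(d@ey).round(1),o['ee_pos'][2].round(1),'F',o['ft_force'].round(1),'q',o['eef_rot'].round(3),'toolx deg',np.degrees(np.arctan2(2*(x*y+w*z),1-2*(y*y+z*z))).round(2),'open',round(float(o['opening']),1))
E
python3 -c "from h import *;st()"
```

```text
t: 1.6
ee_pos: [534.0, -256.8, 168.9]
eef_rot: [0.783, -0.621, 0.005, -0.001]
ft_force: [0.2, 0.5, -0.2]
opening: 0.5
t 1.6 box x,y,z -39.7 -142.5 168.9 F [ 0.2  0.5 -0.2] q [ 0.783 -0.621  0.005 -0.001] toolx deg -76.84 open 0.5
```

```bash
python3 -m jog '-0.014 -0.02 0 0 0 0 0;-0.014 -0.02 0 0 0 0 0;0 0 0.03 0 0 0 0;0 0 0.023 0 0 0 0;0 0 0 0 0 0 0;0 0 0 0 0 0 0'
python3 - <<'E'
from h import *
st()
b=cap('side');a=cap('top')
P=[*(O-105*ey),100];u=proj(b,P)[0].astype(int)
f=b['frame'][u[1]-60:u[1]+60,u[0]-60:u[0]+60,::-1];print(u)
u=proj(a,P)[0].astype(int);g=a['frame'][u[1]-60:u[1]+60,u[0]-60:u[0]+60,::-1];print(u)
cv2.imwrite('pics/p1.png',cv2.resize(np.hstack([f,g]),None,fx=3.3,fy=3.3,interpolation=cv2.INTER_CUBIC))
E
```

```text
t: 2.35
ee_pos: [562.3, -221.7, 112.4]
eef_rot: [0.782, -0.623, 0.0, -0.0]
ft_force: [-0.3, 0.3, 1.1]
opening: 0.7
t 2.35 box x,y,z -4.4 -114.6 112.4 F [-0.3  0.3  1.1] q [ 0.782 -0.623  0.    -0.   ] toolx deg -77.1 open 0.7
[302 156]
[345 197]
```

View pics/p1.png

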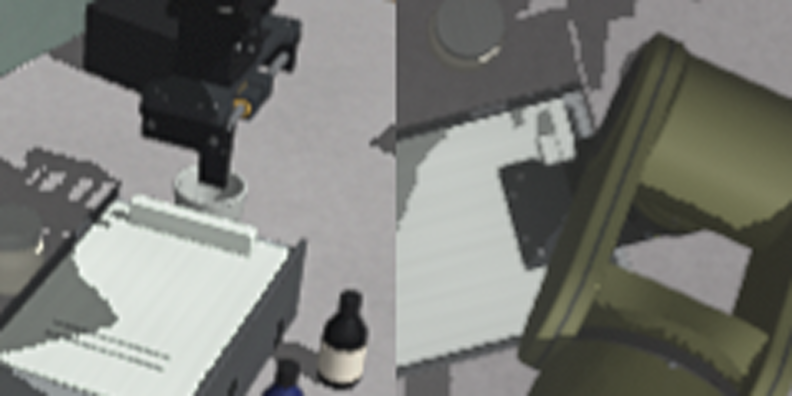

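The left half (side view) shows the closed fingers behind the rib's -y face, over the cup and clear of both. I'll lower and push.

```bash
python3 -m jog '0 -0.004 0.013 0 0 0 0;0 0 0.013 0 0 0 0;0 0 0 0 0 0 0;-0.006 0 0 0 0 0 0;-0.006 0 0 0 0 0 0;-0.008 0 0 0 0 0 0;-0.01 0 0 0 0 0 0;-0.01 0 0 0 0 0 0'; python3 -c "from h import *;st()"
```

```text
t: 3.45
ee_pos: [557.1, -181.3, 86.1]
eef_rot: [0.782, -0.623, 0.001, 0.0]
ft_force: [1.1, -2.3, 0.7]
opening: 0.6
t 3.45 box x,y,z -0.4 -74.1 86.1 F [ 1.1 -2.3  0.7] q [ 0.782 -0.623  0.001  0.   ] toolx deg -77.09 open 0.6
```

```bash
python3 -m jog '-0.014 0 0 0 0 0 0;-0.014 0 0 0 0 0 0;-0.014 0 0 0 0 0 0;-0.014 0 0 0 0 0 0;-0.014 0 0 0 0 0 0;-0.014 0 0 0 0 0 0;-0.014 0 0 0 0 0 0;-0.014 0 0 0 0 0 0;-0.014 0 0 0 0 0 0;-0.014 0 0 0 0 0 0;-0.014 0 0 0 0 0 0;-0.012 0 0 0 0 0 0'; python3 -c "from h import *;st()"
```

```text
t: 4.95
ee_pos: [519.5, -18.9, 85.6]
eef_rot: [0.782, -0.623, -0.0, 0.0]
ft_force: [0.0, -2.7, 2.3]
opening: 0.6
t 4.95 box x,y,z -0.7 92.6 85.6 F [ 0.  -2.7  2.3] q [ 0.782 -0.623 -0.     0.   ] toolx deg -77.09 open 0.6
```

```bash
python3 -m jog '-0.006 0 0 0 0 0 0;-0.006 0 0 0 0 0 0;-0.004 0 0 0 0 0 0;-0.004 0 0 0 0 0 0;0 0 0 0 0 0 0'; python3 -c "from h import *;st()"
```

```text
t: 5.58
ee_pos: [515.1, 0.2, 85.4]
eef_rot: [0.782, -0.623, -0.0, -0.0]
ft_force: [-0.2, -1.3, -0.3]
opening: 0.6
t 5.58 box x,y,z -0.7 112.2 85.4 F [-0.2 -1.3 -0.3] q [ 0.782 -0.623 -0.    -0.   ] toolx deg -77.1 open 0.6
```

```bash
python3 -m jog '-0.003 0 0 0 0 0 0;-0.003 0 0 0 0 0 0;-0.003 0 0 0 0 0 0;0 0 0 0 0 0 0'; python3 -c "from h import *;st()"
```

```text
t: 6.08
ee_pos: [513.1, 8.9, 85.5]
eef_rot: [0.782, -0.623, -0.0, -0.0]
ft_force: [-0.4, -1.0, 0.2]
opening: 0.5
t 6.08 box x,y,z -0.7 121.1 85.5 F [-0.4 -1.   0.2] q [ 0.782 -0.623 -0.    -0.   ] toolx deg -77.09 open 0.5
```

```bash
python3 -m jog '-0.002 0 0 0 0 0 0;-0.002 0 0 0 0 0 0;0 0 0 0 0 0 0'; python3 -c "from h import *;st()"
```

```text
t: 6.45
ee_pos: [512.3, 12.6, 85.6]
eef_rot: [0.782, -0.623, -0.0, -0.0]
ft_force: [-0.1, -1.0, -0.8]
opening: 0.6
t 6.45 box x,y,z -0.6 124.9 85.6 F [-0.1 -1.  -0.8] q [ 0.782 -0.623 -0.    -0.   ] toolx deg -77.09 open 0.6
```

Not at the stop yet, since the force is still only friction. I'll continue in small steps.

```bash
python3 -m jog '-0.002 0 0 0 0 0 0;-0.002 0 0 0 0 0 0;0 0 0 0 0 0 0'; python3 -c "from h import *;st()"
```

```text
t: 6.82
ee_pos: [511.5, 16.5, 85.7]
eef_rot: [0.782, -0.623, -0.0, -0.0]
ft_force: [0.2, -1.0, -0.4]
opening: 0.9
t 6.83 box x,y,z -0.6 128.9 85.7 F [ 0.2 -1.  -0.4] q [ 0.782 -0.623 -0.    -0.   ] toolx deg -77.09 open 0.9
```

```bash
python3 -m jog '-0.002 0 0 0 0 0 0;0 0 0 0 0 0 0'; python3 -c "from h import *;st()"
```

```text
t: 7.08
ee_pos: [511.1, 18.4, 85.7]
eef_rot: [0.782, -0.623, -0.0, -0.0]
ft_force: [-0.5, -1.0, -0.9]
opening: 0.4
t 7.08 box x,y,z -0.5 130.8 85.7 F [-0.5 -1.  -0.9] q [ 0.782 -0.623 -0.    -0.   ] toolx deg -77.1 open 0.4
```

```bash
python3 -m jog '-0.002 0 0 0 0 0 0;-0.001 0 0 0 0 0 0;0 0 0 0 0 0 0'
python3 - <<'E'
from h import *
st();b=cap('side','s2.png');a=cap('top','t2.png')
f=b['frame'][140:330,150:400,::-1];g=a['frame'][140:330,130:380,::-1]
cv2.imwrite('pics/p2.png',cv2.resize(np.hstack([f,g]),None,fx=1.6,fy=1.6,interpolation=cv2.INTER_CUBIC))
E
```

```text
t: 7.45
ee_pos: [510.9, 19.2, 85.8]
eef_rot: [0.782, -0.623, 0.002, 0.001]
ft_force: [1.6, -9.2, -1.8]
opening: 0.3
t 7.45 box x,y,z -0.5 131.7 85.8 F [ 1.6 -9.2 -1.8] q [ 0.782 -0.623  0.002  0.001] toolx deg -77.06 open 0.3
```

View pics/p2.png

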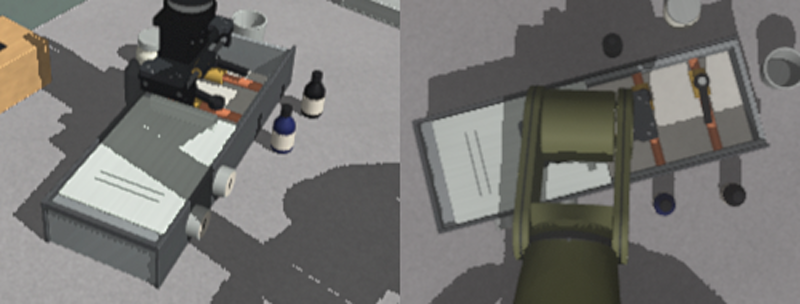

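Force rose to 9 N with motion stalled, so the cover is at its stop. The side view agrees: cover parked and opening clear. I'll retract, move the arm left and look at the handles.

```bash
python3 -m jog '0.008 0 0 0 0 0 0;0.005 0 0 0 0 0 0;0 0 -0.04 0 0 0 0;0 0 -0.04 0 0 0 0;-0.05 0 -0.02 0 0 0 0;-0.05 0 0 0 0 0 0;-0.05 0 0 0 0 0 0;-0.05 0 0 0 0 0 0;0 0 0 0 0 0 0'
python3 - <<'E'
from h import *
import pickle
st();b=cap('side','s3.png');a=cap('top','t3.png');pickle.dump((a,b),open('c3.pkl','wb'))
f=a['frame'][150:260,220:380,::-1]
cv2.imwrite('pics/z3.png',cv2.resize(np.clip(f*1.3,0,255).astype(np.uint8),None,fx=5,fy=5,interpolation=cv2.INTER_CUBIC))
E
```

```text
t: 8.68
ee_pos: [467.9, 206.1, 185.9]
eef_rot: [0.784, -0.621, -0.0, -0.0]
ft_force: [0.5, -0.1, 0.5]
opening: 0.5
t 8.68 box x,y,z -0.7 323.4 185.9 F [ 0.5 -0.1  0.5] q [ 0.784 -0.621 -0.    -0.   ] toolx deg -76.82 open 0.5
```

View pics/z3.png

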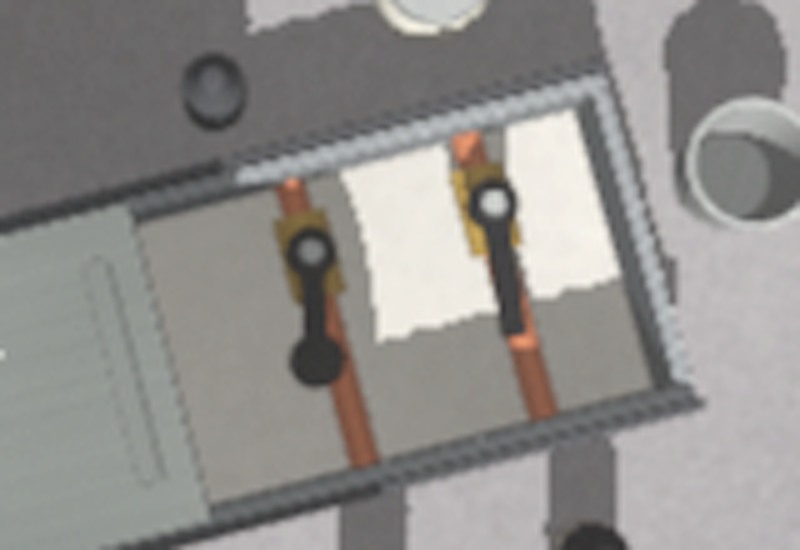

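The marked handle is in the left place, with its disc at (317,360) and hub at (312,252). The plain handle runs from its hub at (492,202) to its end at (512,328).

```bash
python3 - <<'E'
from h import *
import pickle
a,b=pickle.load(open('c3.pkl','rb'))
def g(u,v,z):
    p=ray(a,220+(u-2)/5,150+(v-2)/5,z)[:2];return np.array([(p-O)@ex,(p-O)@ey]).round(1)
for n,p,z in(('disc',(317,360),56),('hub',(312,252),56),('phub',(492,202),56),('pend',(512,330),56),('cover trail far',(130,208),76),('cover trail near',(210,515),76),('cornerFR',(602,78),80),('cornerNR',(702,403),80),('FL rail inner',(0,0),80)):print(n,g(*p,z))
E
```

```text
disc [-17.8  50.9]
hub [34.7 39.4]
phub [ 36.  -53.6]
pend [-27.9 -46.2]
cover trail far [ 77.1 121.1]
cover trail near [-77.3 121.1]
cornerFR [  79.4 -118.3]
cornerNR [ -85.1 -121.8]
FL rail inner [193.1 157.2]
```

```bash
python3 -m jog '0.044 0.004 0 0 0 0 0;0.044 0.004 0 0 0 0 0;0.044 0.004 0 0 0 0 0;0.044 0.004 0 0 0 0 0;0.044 0.004 0 0 0 0 0;0.044 0.004 0 0 0 0 0;0.043 0 0.03 0 0 0 0;0 0 0.03 0 0 0 0;0 0 0 0 0 0 0;0 0 0 0 0 0 0'; python3 -c "from h import *;st()"
```

```text
t: 10.02
ee_pos: [514.3, -101.8, 126.7]
eef_rot: [0.782, -0.624, 0.001, -0.0]
ft_force: [-0.3, -0.2, 0.3]
opening: 0.6
t 10.03 box x,y,z -24.4 12.9 126.7 F [-0.3 -0.2  0.3] q [ 0.782 -0.624  0.001 -0.   ] toolx deg -77.15 open 0.6
```

```bash
python3 -m jog '0 0 0.02 0 0 0 0;0 0 0.02 0 0 0 0;0 0 0.02 0 0 0 0;0 0 0.01 0 0 0 0;0 0 0.01 0 0 0 0;0 0 0 0 0 0 0;0 0 0 0 0 0 0'; python3 - <<'E'
from h import *
st();b=cap('side');a=cap('top')
f=b['frame'][130:270,210:360,::-1];g=a['frame'][130:270,220:370,::-1]
cv2.imwrite('pics/p4.png',cv2.resize(np.hstack([f,g]),None,fx=2.6,fy=2.6,interpolation=cv2.INTER_CUBIC))
E
```

```text
t: 10.9
ee_pos: [514.4, -101.3, 46.3]
eef_rot: [0.782, -0.623, 0.001, -0.0]
ft_force: [-0.4, -0.1, 0.2]
opening: 0.6
t 10.9 box x,y,z -24.1 13.4 46.3 F [-0.4 -0.1  0.2] q [ 0.782 -0.623  0.001 -0.   ] toolx deg -77.1 open 0.6
```

View pics/p4.png

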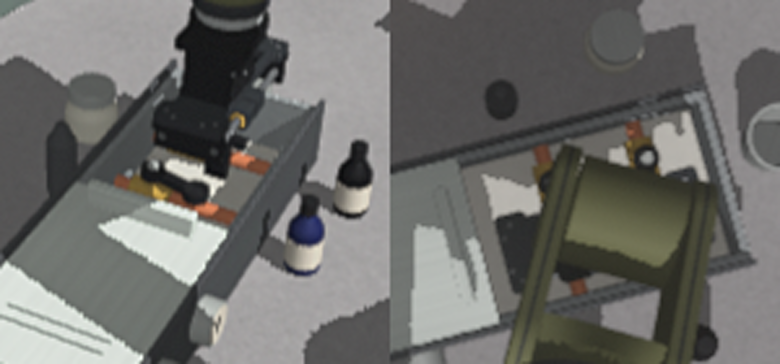

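The side view shows the fingers in the opening on the -y side of the disc, clear of the walls and the plain handle. I'll push along the arc.

```bash
python3 -m jog '-0.0072 0 0 0 0 0 0;-0.0072 0 0 0 0 0 0;-0.0072 0 0 0 0 0 0;-0.0072 0 0 0 0 0 0;-0.0072 0 0 0 0 0 0;-0.0075 -0.0025 0 0 0 0 0;-0.0073 -0.0028 0 0 0 0 0;-0.0072 -0.0032 0 0 0 0 0'; python3 -c "from h import *;st()"
```

```text
t: 12.0
ee_pos: [509.8, -42.7, 46.1]
eef_rot: [0.782, -0.623, 0.001, 0.0]
ft_force: [0.8, -3.6, 0.1]
opening: 0.4
t 12.0 box x,y,z -15.5 71.6 46.1 F [ 0.8 -3.6  0.1] q [ 0.782 -0.623  0.001  0.   ] toolx deg -77.09 open 0.4
```

```bash
python3 -m jog '-0.005 -0.0037 0 0 0 0 0;-0.0045 -0.004 0 0 0 0 0;-0.004 -0.004 0 0 0 0 0;-0.003 -0.0042 0 0 0 0 0;-0.003 -0.0045 0 0 0 0 0;-0.0028 -0.0045 0 0 0 0 0;0 0 0 0 0 0 0'; python3 -c "from h import *;st()"
```

```text
t: 12.88
ee_pos: [527.8, -15.4, 45.2]
eef_rot: [0.782, -0.623, -0.001, 0.001]
ft_force: [-3.5, -2.0, 0.7]
opening: 0.3
t 12.88 box x,y,z 8.2 94.1 45.2 F [-3.5 -2.   0.7] q [ 0.782 -0.623 -0.001  0.001] toolx deg -77.07 open 0.3
```

```bash
python3 -m jog '0 -0.002 0 0 0 0 0;0 -0.002 0 0 0 0 0;0 0 0 0 0 0 0'; python3 -c "from h import *;st()"
```

```text
t: 13.25
ee_pos: [528.3, -15.2, 45.0]
eef_rot: [0.782, -0.623, -0.004, 0.004]
ft_force: [-15.1, -6.3, 8.6]
opening: 0.6
t 13.25 box x,y,z 8.7 94.2 45.0 F [-15.1  -6.3   8.6] q [ 0.782 -0.623 -0.004  0.004] toolx deg -77.05 open 0.6
```

```bash
python3 -m jog '0 -0.002 0 0 0 0 0;0 0 0 0 0 0 0';  python3 - <<'E'
from h import *
st();b=cap('side');a=cap('top')
f=b['frame'][130:270,210:360,::-1];g=a['frame'][130:270,220:370,::-1]
cv2.imwrite('pics/p5.png',cv2.resize(np.hstack([f,g]),None,fx=2.6,fy=2.6,interpolation=cv2.INTER_CUBIC))
E
```

```text
t: 13.5
ee_pos: [528.5, -15.1, 44.9]
eef_rot: [0.782, -0.623, -0.006, 0.006]
ft_force: [-20.4, -6.5, 14.1]
opening: 0.6
t 13.5 box x,y,z 8.9 94.3 44.9 F [-20.4  -6.5  14.1] q [ 0.782 -0.623 -0.006  0.006] toolx deg -77.03 open 0.6
```

View pics/p5.png

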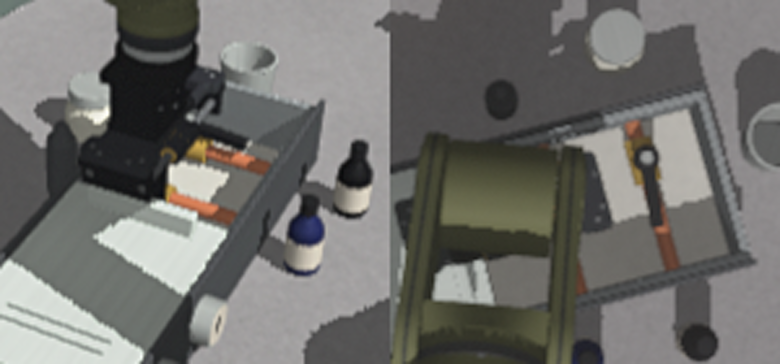

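The handle is stalled at about 20 N, where it was expected to stop. I'll back off towards -x, lift and move left to check.

```bash
python3 -m jog '0 0.006 0 0 0 0 0;0 0.006 0 0 0 0 0;0 0.004 0 0 0 0 0;0 0 -0.02 0 0 0 0;0 0 -0.04 0 0 0 0;0 0 -0.04 0 0 0 0;0 0 -0.04 0 0 0 0;-0.055 0 0 0 0 0 0;-0.055 0 0 0 0 0 0;-0.055 0 0 0 0 0 0;-0.055 0 0 0 0 0 0;0 0 0 0 0 0 0'
python3 - <<'E'
from h import *
import pickle
st();b=cap('side','s6.png');a=cap('top','t6.png');pickle.dump((a,b),open('c6.pkl','wb'))
f=a['frame'][140:290,220:380,::-1]
cv2.imwrite('pics/z6.png',cv2.resize(np.clip(f*1.3,0,255).astype(np.uint8),None,fx=4,fy=4,interpolation=cv2.INTER_CUBIC))
E
```

```text
t: 15.1
ee_pos: [468.9, 199.9, 186.0]
eef_rot: [0.784, -0.621, -0.0, -0.001]
ft_force: [0.2, -1.2, 1.1]
opening: 1.2
t 15.1 box x,y,z -1.1 317.2 186.0 F [ 0.2 -1.2  1.1] q [ 0.784 -0.621 -0.    -0.001] toolx deg -76.77 open 1.2
```

View pics/z6.png

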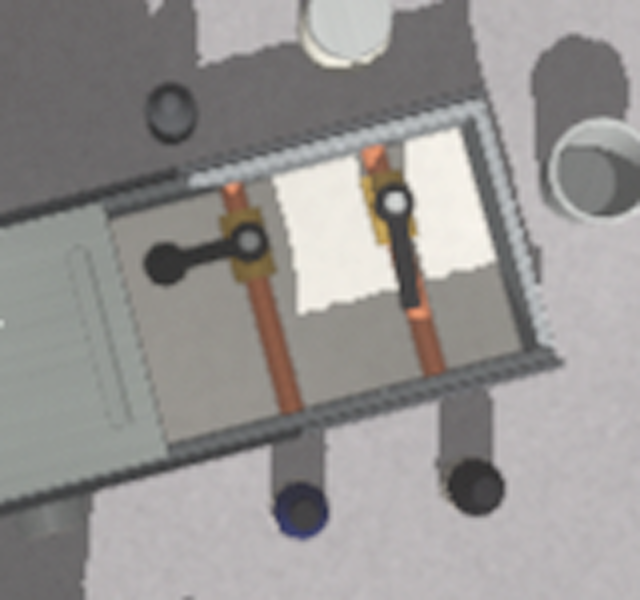

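The disc at (165,264) is now across the pipe from the hub at (249,241). I'll do one numeric check, then hand in.

```bash
python3 - <<'E'
from h import *
import pickle
a,b=pickle.load(open('c6.pkl','rb'));a0,_=pickle.load(open('c3.pkl','rb'))
def g(u,v,z):
    p=ray(a,220+(u-1.5)/4,140+(v-1.5)/4,z)[:2];return np.array([(p-O)@ex,(p-O)@ey])
d,h,ph,pe=g(165,264,56),g(249,241,56),g(395,202,56),g(410,305,56)
print('marked deg',90+np.degrees(np.arctan2((d-h)[0],(d-h)[1])),'plain',np.degrees(np.arctan2((pe-ph)[1],-(pe-ph)[0])),'cover',g(107,207,76),g(168,450,76))
df=cv2.absdiff(a['frame'],a0['frame']).max(2)[125:300,265:400]; ys,xs=np.where(df>40);print('changed px',len(xs),(xs.min()+265,xs.max()+265,ys.min()+125,ys.max()+125) if len(xs) else '')
env.sign_off()
E
```

```text
marked deg 89.43317745845947 plain 7.197090850848282 cover [ 76.20209066 119.33978184] [-76.24899336 120.757325  ]
changed px 206 (np.int64(265), np.int64(294), np.int64(189), np.int64(226))
the job is handed in; nothing more can be done
```

The cover is at its stop on the left and the disc handle is fully shut. I handed the job in at about 15 s of robot time, with the arm clear of everything.

- **Cover:** I pushed it by its rib with the closed fingertips until it stalled, with the force rising to about 9 N. Its trailing edge now measures at y ≈ 120 mm in box axes, against about 118 mm expected at the stop. I put the difference down to my box-pose estimate.
- **Disc handle:** I pushed the disc clockwise along its arc until it stalled at about 21 N sideways. In the last image it measures 89.4°, which is the quarter turn to within measuring error.
- **Plain handle and bystanders:** Comparing top views from before and after the handle push, the only changes in the compared area were around the disc handle. The plain handle (about 7°), the bottles and the cup had not moved. That comparison started after the cover push. By eye, the views before and after that push showed nothing disturbed.

No check failed. The cover stalled about 9 mm later than I had predicted, so I confirmed the stop by the force rise instead of by position.

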